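# Load a slotted mass on the dead-weight tester

### The arm

A 6-joint arm with a two-finger parallel gripper is mounted at the origin on the work surface. World frame = base frame: x ahead of the robot, y to its left, z up, the work surface at z = 0. Lengths are in m, angles in rad, forces in N, time in s.
With the tool pointing down it reaches from about 0.35 to 0.85 m from the base axis. Payload 8.1 kg.
Tool frame: the origin (TCP) lies midway between the tips of the shut fingers; the grasp point (between the pads) lies 19 mm behind it; z points along the fingers, y is the line along which they close (so a half turn about z gives the same grasp; the last joint's range is limited). The gripper opens to 85 mm and grips with 20 to 120 N. Pads are 22 mm wide; open, the fingers measure 114 mm over their backs; the gripper's body (76 mm by 85 mm) begins 54 mm behind the grasp point. The pads swing forward as they close: fully open they stand 13 mm farther back than shut.
Start: joints at [1.201, 0.13, 1.488, -0, 1.523, -0.085], TCP at [0.169, 0.576, 0.231] pointing down, gripper open.
Joint ranges: [-2.96, 2.96], [-0.89, 2.26], [0.02, 2.5], [-1.34, 4.48], [0, 2.73], [-2.66, 2.66]. Speed limits (rad/s): [2.39, 2.39, 2.79, 3.14, 3.14, 3.14].

### API

Orientations are given as a unit quaternion [x, y, z, w].
In Python, from rig import sensors, cams, ticket gives the robot as it stands.
- The arm moves only by the tool carry_out, never from a script. Its argument "steps" is a list of rows, each a list of 4 numbers: the shift along the tool's x, y, z in mm, then the turn about the tool's z in degrees. A call has 1 to 8 rows; each row is the pose to reach, as a shift and turn from the pose commanded when the call began, along the tool's axes at that moment; what a row does not reach only later rows make up. A row lasts 1/10 s, in which the tool goes at most 50 mm and 8.59 degrees, less where a joint would pass 70% of its speed; a pose out of reach is approached as far as the arm can. A call with a gripper value outside its range is refused whole. "claw" is the opening, from -1 (shut) to 1 (fully open), set as the call begins (left out, the last holds). The fingers move at their own pace and stop on an object; the grip force is fixed at half the most. Time passes only in rows, so rows that repeat a pose let the fingers close. It gives the time, the measured TCP pose, the force, the opening and the grip force at its end, in the units of the state.
- sensors.observe(): the state, without advancing time (a new reading comes with each control period).
- cams.grab_frame(name): name is "scene" or "top" or "wrist"; returns (picture, depth): 400x640x3 uint8, red, green, blue; 400x640 float32, m along the optical axis (not along the pixel's ray), 0 where there is no reading.
- cams.calibration(name): a dict with "camera_matrix" (3x3 intrinsics, pixels), "world_from_camera" (4x4, takes a point from camera to world coordinates). Camera axes: x right, y up, looking along -z (the intrinsics and any distortion apply to the point x, -y, -z); pixel columns grow to the right and rows downward; lengths in m; the calibration is good to about 2 mm. A picture is of the moment at which its call begins: read the wrist's pose just before it. calibration takes no time and is no camera call; for the wrist camera it gives the pose at the moment of the call.
- ticket.hand_in(): hands the job in; it is judged then, once.
The state is a dict: "t": time; "qpos": joint angles; "qd": joint speeds; "effort": joint torques, N m; "tool_pos": TCP position; "ee_rot": TCP orientation; "force": force on the tool from outside, world axes, zero at the start; "ft_torque": the same for the moment, N m; "gripper_width": finger opening in m; "gripper_force": force on a finger pad.
Only numpy, scipy, OpenCV 4.12 (cv2) and the standard library are available. Lean on these libraries where they do the work, as an engineer would, in place of code of your own. Each camera call takes 0.05 s, during which the arm holds its last target. There are 200 camera calls.

### The job

The lab's dead-weight pressure tester already carries one slotted mass on its headed stem. Take the second mass of the same size, with an open slot (not the small one and not the disc without a slot), slide it in sideways under the head so that the stem stands in its slot, and set it down flat on the mass already there with its slot facing the opposite way. Leave the lower mass where it is and let go.

Things in the scene. Friction and masses are not known exactly. Their poses are not given: they have to be found in the camera images.
- new_lug (a point): Grip lug of the mass to load (about 0.36 kg, lying flat): upright brass block 12 mm wide (y), 22 mm long (x), from the mass's underside to 45 mm above it, joined to the rim by a 12 mm wide, 12 mm high neck. Point: lug's mid-plane, 30 mm above the underside, 63 mm from the disc's axis, opposite the slot's mouth. +x points across the disc's centre to the mouth. Grip across y from above.
- new_centre (a point): Centre of the mass to load (80 mm brass disc, 12 mm thick), 6 mm above its underside. Slot 26 mm wide, open at the rim towards +x (roughly away from the robot), its square end 13 mm behind the axis: 8 mm play round the stem. Look-alikes near it: a 56 mm slotted mass, and an 80 mm disc with a lug but no slot.
- stem_seat (a point): Tester, fixed: grey 150 mm plinth, gauge beside it, round carrier plate, upright 10 mm stem. Point: on the stem's axis at the plate's top (66 mm above the bench), where the lower mass rests. Stem's black head: 40 mm wide, underside 54 mm and top 66 mm above this point. The new mass's underside belongs 12 mm above this point, leaving 42 mm up to the head in which to slide the 12 mm disc.
- lower_centre (a point): Centre (half-way up) of the loose mass already on the tester, the same as the new one: 80 mm disc, 12 mm thick, 26 mm slot, same lug. +x points to its own slot's mouth (roughly towards the robot). Its lug stands on the -x side, 63 mm from the axis, 33 mm above its top; lugs lie outside the rims (inner face 52 mm from the axis), so masses with opposite slots stack flat.
There are look-alikes about, which are no part of the job. Leave any green or red look-alike of the part that bears new_lug alone.

How it is judged:
By the outcome, as a careful person would: the job done as asked, in the order asked, and still so for the second after the job is handed in, with the robot touching nothing.
It also fails if it takes over 40 s, if anything falls off the work surface, if the arm or the gripper's body presses on something with over 40 N, if the wrist force passes 120 N, or if a joint passes its speed limit or range.

## Working session

There is one attempt and no reset: what is moved stays moved. The work goes in short steps, Python scripts to look and compute and a tool call to move; the robot and the scene stay as the last step left them, time stands still between calls to the robot, and variables do not carry over. Pictures are saved under pics/ and viewed, at most 10 in all, crops included, and the job is handed in when it is done.

Besides the shell and the picture viewer there is one more tool, called after ">>>" as name(argument=value, ...) on one line, values as JSON. carry_out: Moves the arm, as the interface text tells. Its arguments: {"type":"object","properties":{"steps":{"type":"array","items":{"type":"array","items":{"type":"number"}}},"claw":{"type":"number"}},"required":["steps"]}

```bash
mkdir -p pics; ls
cat > h.py <<'E'
import numpy as np, cv2
from rig import sensors, cams, ticket
def grab(n,save=None):
    K=cams.calibration(n); im,d=cams.grab_frame(n)
    if save: cv2.imwrite(f'pics/{save}.png',im[:,:,::-1])
    np.savez(f'{n}.npz',im=im,d=d,K=K['camera_matrix'],T=K['world_from_camera'])
    return im,d,np.array(K['camera_matrix']),np.array(K['world_from_camera'])
def cloud(d,K,T):
    v,u=np.mgrid[:d.shape[0],:d.shape[1]]
    P=np.stack([(u-K[0,2])/K[0,0]*d,-(v-K[1,2])/K[1,1]*d,-d],-1)
    return P@T[:3,:3].T+T[:3,3]
def ray(u,v,z,K,T):
    r=T[:3,:3]@np.array([(u-K[0,2])/K[0,0],-(v-K[1,2])/K[1,1],-1]); o=T[:3,3]
    return o+r*(z-o[2])/r[2]
E
python3 - <<'E'
from h import *
print(sensors.observe())
for n in('scene','top'):
    im,d,K,T=grab(n,n); print(n,K,T, cams.calibration(n).keys())
E
```

```text
pics
{'t': 0.0, 'qpos': array([ 1.20058408e+00,  1.31171150e-01,  1.48929995e+00, -8.24475246e-07,
        1.52297161e+00, -8.54379074e-02]), 'qd': array([-0.00013495,  0.00023196,  0.00032787, -0.00119786,  0.00083561,
        0.00076477]), 'effort': array([-5.15233241e-04, -5.69436479e+01, -5.00519693e+01, -1.26787854e-04,
        1.55920722e-02, -3.48445454e-06]), 'tool_pos': array([0.16836578, 0.57532099, 0.2302271 ]), 'ee_rot': array([ 1.41906449e-01,  9.89879641e-01, -9.01217298e-04, -2.08524893e-04]), 'force': array([ 0.25670225, -0.32587891,  0.08175486]), 'ft_torque': array([ 0.0282113 , -0.0117008 ,  0.05013864]), 'gripper_force': 0.0, 'gripper_width': 0.08538665441720429}
scene [[392.58762201   0.         318.53465055]
 [  0.         392.58762201 197.29081209]
 [  0.           0.           1.        ]] [[-0.79217183 -0.31668571  0.52170293  0.90652571]
 [ 0.61029588 -0.40874806  0.67857495  0.55064348]
 [-0.00164993  0.85594111  0.51707068  0.47440968]
 [ 0.          0.          0.          1.        ]] dict_keys(['camera_matrix', 'world_from_camera'])
top [[419.6419797    0.         318.36527911]
 [  0.         419.6419797  199.61687344]
 [  0.           0.           1.        ]] [[ 0.00628705  0.9970483  -0.07651901  0.45506443]
 [-0.99997143  0.0059474  -0.00466581  0.04229738]
 [-0.00419694  0.07654616  0.99705721  0.95843967]
 [ 0.          0.          0.          1.        ]] dict_keys(['camera_matrix', 'world_from_camera'])
```

View pics/top.png

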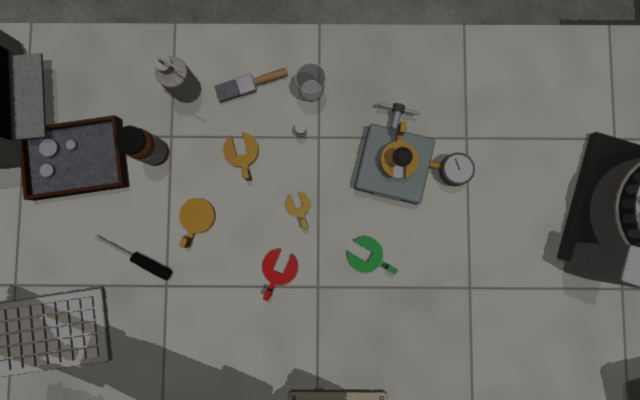

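View pics/scene.png

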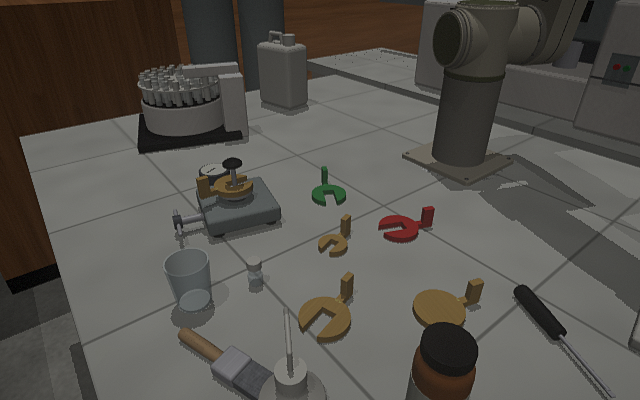

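The top view shows the target 80 mm slotted mass at (240,150) with its lug at (247,172). The small one is at (298,205), the no-slot disc at (197,215), and the tester's head at (402,157), with the lower lug at (402,128) and the gauge at (457,169).

```bash
cat > m.py <<'E'
from h import *
def load(n):
    f=np.load(n+'.npz'); return f['im'],f['d'],f['K'],f['T']
def brass(im):
    h=cv2.cvtColor(im,cv2.COLOR_RGB2HSV); return cv2.inRange(h,(12,110,50),(28,255,255))>0
if __name__=='__main__':
    from scipy.optimize import least_squares
    for n,(t0,t1) in (('top',((240,150),(401,157))),('scene',((325,318),(232,185)))):
        im,d,K,T=load(n); P=cloud(d,K,T); B=brass(im)
        v,u=np.mgrid[:400,:640]
        for nm,(cu,cv),zt in (('new',t0,0.),('low',t1,.066)):
            m=B&(abs(u-cu)<50)&(abs(v-cv)<50)
            nl,lab,st,ce=cv2.connectedComponentsWithStats(m.astype(np.uint8))
            for k in range(1,nl):
                if st[k,4]<60: continue
                p=P[lab==k]; z=p[:,2]-zt
                print(n,nm,st[k],'zpct',np.percentile(z,[5,50,95]).round(4))
                disc=p[(z>.006)&(z<.018)];lug=p[(z>.039)&(z<.050)]
                if len(disc)>20: print('  disc minmax',disc[:,:2].min(0).round(4),disc[:,:2].max(0).round(4),'circ',cv2.minEnclosingCircle(disc[:,:2].astype(np.float32)))
                if len(lug)>3: print('  lugtop',len(lug),lug.mean(0).round(4),lug.min(0).round(4),lug.max(0).round(4))
        g=im.max(2)<45
        q=g&(P[:,:,2]>.12)&(P[:,:,2]<.145)&(np.hypot(P[:,:,0]-.57,P[:,:,1]+.15)<.15)
        if q.sum(): print(n,'head',q.sum(),P[q].mean(0).round(4),P[q].min(0).round(4),P[q].max(0).round(4),cv2.minEnclosingCircle(P[q][:,:2].astype(np.float32)))
E
python3 m.py
python3 - <<'E'
import cv2
a=cv2.imread('pics/top.png')
cv2.imwrite('pics/c.png',cv2.hconcat([cv2.resize(a[100:210,190:300],None,fx=4,fy=4)[:,:400],cv2.resize(a[95:205,350:450],None,fx=4,fy=4)]))
E
```

```text
top new [223 133  35  46 771] zpct [0.0094 0.0122 0.044 ]
  disc minmax [0.5969 0.1872] [0.6799 0.265 ] circ ((0.6373416185379028, 0.22513654828071594), 0.04415666684508324)
  lugtop 58 [0.5825 0.207  0.0448] [0.5719 0.1996 0.0393] [0.5941 0.2149 0.0497]
top low [400 122   6  11  64] zpct [0.0398 0.0443 0.0469]
  lugtop 61 [ 0.6711 -0.1256  0.1105] [ 0.6611 -0.1311  0.1056] [ 0.6812 -0.1199  0.1143]
top low [380 135  39  42 705] zpct [0.0085 0.0118 0.0152]
  disc minmax [ 0.5736 -0.1643] [ 0.6623 -0.0854] circ ((0.616485059261322, -0.1233336478471756), 0.045890625566244125)
top low [430 161  11   8  69] zpct [-0.0359 -0.0315 -0.0278]
top head 276 [ 0.606  -0.1198  0.1299] [ 0.5883 -0.139   0.1203] [ 0.6239 -0.1026  0.1359] ((0.6070451736450195, -0.12069317698478699), 0.01901407353579998)
scene new [ 299  272   55   70 1390] zpct [0.0097 0.0114 0.0429]
  disc minmax [0.5938 0.1841] [0.6848 0.2637] circ ((0.6383313536643982, 0.22124849259853363), 0.04657312482595444)
  lugtop 70 [0.5854 0.2064 0.044 ] [0.574  0.1984 0.0415] [0.5975 0.2136 0.0459]
scene low [196 175  57  24 736] zpct [0.0028 0.011  0.0425]
  disc minmax [ 0.5758 -0.1666] [ 0.6856 -0.0854] circ ((0.6307161450386047, -0.11822651326656342), 0.055789392441511154)
  lugtop 52 [ 0.675  -0.1259  0.1086] [ 0.6646 -0.1335  0.105 ] [ 0.6854 -0.1205  0.1112]
scene head 170 [ 0.6129 -0.1154  0.1276] [ 0.5914 -0.1332  0.1204] [ 0.6293 -0.103   0.1323] ((0.610363245010376, -0.12164224684238434), 0.019611522555351257)
```

View pics/c.png

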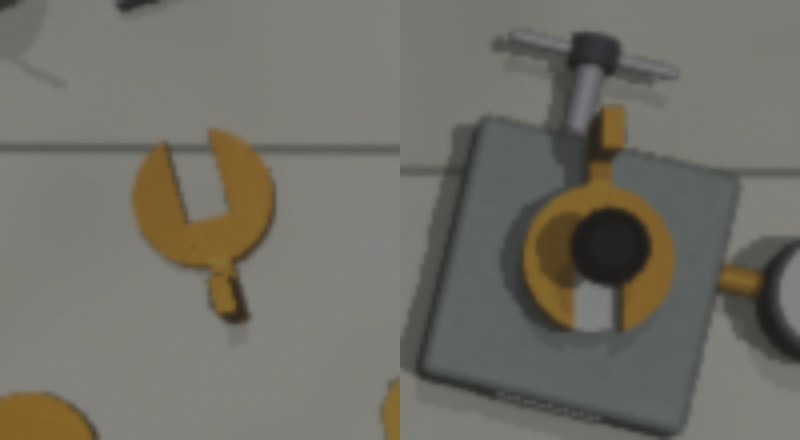

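The crop shows the new mass's slot opening up and slightly left, at about +14°. The lower mass's slot faces the robot at about 0°, with the stem well inside it. I'll move above the new lug.

>>> carry_out(steps=[[-499, -237, 0, -31], [-499, -237, 0, -31], [-499, -237, 0, -31], [-499, -237, 0, -31], [-499, -237, 0, -31], [-499, -237, 0, -31], [-499, -237, 0, -31], [-499, -237, 0, -31]], claw=1)

```text
t: 0.9
tool_pos: [0.4612, 0.3143, 0.231]
ee_rot: [-0.128, 0.992, -0.0, -0.0]
force: [0.6, 0.2, -0.6]
gripper_width: 0.0852
gripper_force: 0.0
```

>>> carry_out(steps=[[-88, -134, 20, 0], [-88, -134, 20, 0], [-88, -134, 20, 0], [-88, -134, 20, 0], [-88, -134, 20, 0], [-88, -134, 20, 0]])

```text
t: 1.5
tool_pos: [0.5785, 0.2093, 0.2109]
ee_rot: [-0.128, 0.992, 0.0, -0.001]
force: [0.5, -0.4, -0.2]
gripper_width: 0.0857
gripper_force: 0.0
```

Run:
```python
from h import *
s=sensors.observe();print(s['t'],s['tool_pos'],s['ee_rot'])
im,d,K,T=grab('wrist','w1'); print(K,T)
```

```text
1.5 [0.57854308 0.20925128 0.21092304] [-1.27727524e-01  9.91809080e-01  2.33975365e-04 -6.11985017e-04]
[[311.53025736   0.         312.10460568]
 [  0.         311.53025736 198.32498043]
 [  0.           0.           1.        ]] [[-2.52621227e-01 -9.20115212e-01 -2.99283333e-01  5.03314377e-01]
 [ 9.67565043e-01 -2.40029418e-01 -7.87639886e-02  1.89950042e-01]
 [ 6.35139857e-04 -3.09473546e-01  9.50907840e-01  3.53051957e-01]
 [ 0.00000000e+00  0.00000000e+00  0.00000000e+00  1.00000000e+00]]
```

View pics/w1.png

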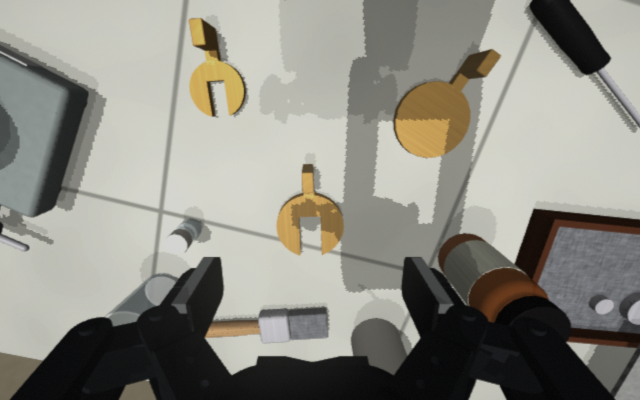

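The wrist view shows the target disc at (310,224) with its lug up at (308,180), and the bottle well to the side.

```bash
cat > w.py <<'E'
from m import *
im,d,K,T=load('wrist'); B=brass(im); P=cloud(d,K,T)
v,u=np.mgrid[:400,:640]
nl,lab,st,ce=cv2.connectedComponentsWithStats((B&(abs(u-310)<60)&(abs(v-210)<60)).astype(np.uint8))
k=1+st[1:,4].argmax(); M=lab==k; print(st[k])
p=P[M]; disc=p[(p[:,2]>.008)&(p[:,2]<.016)]; lug=p[p[:,2]>.041]
print('disc z',np.median(disc[:,2]),cv2.minEnclosingCircle(disc[:,:2].astype(np.float32)),'lug',len(lug),lug.mean(0),lug[:,2].max())
pix=np.argwhere(M&(P[:,:,2]>.041)); print('lug top px',pix.min(0),pix.max(0))
r=cv2.minAreaRect(lug[:,:2].astype(np.float32)); print('lug rect',r)
# contour circle, edges on z=.012 plane, rim rows only
c=max(cv2.findContours(M.astype(np.uint8),0,1)[0],key=len)[:,0]
q=np.array([ray(a,b,.012,K,T)[:2] for a,b in c])
from scipy.optimize import least_squares
x=np.array([.638,.222])
for _ in range(6):
    g=q[abs(np.hypot(*(q-x).T)-.040)<.004]; x=least_squares(lambda c:np.hypot(*(g-c).T)-.040,x,loss='soft_l1',f_scale=.001).x
print('circle',x,len(g))
l=lug.mean(0)[:2]; e=x-l; print('dist',np.hypot(*e),'yaw',np.degrees(np.arctan2(e[1],e[0])))
# slot edges along mouth: pixels of the mask per row
for row in (225,230,235,240,245,250):
    cc=np.where(M[row])[0]; gap=np.where(np.diff(cc)>3)[0]
    for g in gap: print(row,cc[g],cc[g+1], (ray(cc[g],row,.012,K,T)+ray(cc[g+1],row,.012,K,T))[:2]/2)
E
python3 w.py
```

```text
[ 277  166   66   89 2672]
disc z 0.011488433810977083 ((0.6284486055374146, 0.2192983478307724), 0.056117914617061615) lug 229 [0.58183103 0.20576977 0.0552029 ] 0.35305195702724174
lug top px [172 293] [239 341]
lug rect ((0.5499533414840698, 0.19693323969841003), (0.09365039318799973, 0.011199763044714928), 15.335246086120605)
circle [0.64417385 0.22388846] 158
dist 0.0649223719354441 yaw 16.205450051080895
225 298 322 [0.64342824 0.22418059]
230 299 322 [0.64951273 0.22637054]
235 299 322 [0.65581436 0.22800511]
240 299 322 [0.66218483 0.22965754]
245 299 322 [0.66862525 0.23132811]
250 299 322 [0.6751368  0.23301713]
```

>>> carry_out(steps=[[-4, -4, 40, -1], [-4, -4, 80, -1], [-4, -4, 120, -1], [-4, -4, 160, -1], [-4, -4, 180, -1], [-4, -4, 195, -1], [-4, -4, 199, -1], [-4, -4, 199, -1]])

```text
t: 2.35
tool_pos: [0.5841, 0.2067, 0.0129]
ee_rot: [-0.137, 0.991, 0.0, 0.0]
force: [-0.5, 0.0, -0.0]
gripper_width: 0.0853
gripper_force: 0.0
```

>>> carry_out(steps=[[0, 0, 0, 0], [0, 0, 0, 0], [0, 0, 0, 0], [0, 0, 0, 0], [0, 0, 0, 0], [0, 0, 0, 0], [0, 0, 0, 0], [0, 0, 0, 0]], claw=-1)

```text
t: 3.15
tool_pos: [0.5845, 0.2059, 0.0128]
ee_rot: [-0.136, 0.991, 0.0, 0.0]
force: [-0.4, -0.1, 4.8]
gripper_width: 0.0111
gripper_force: 59.4
```

>>> carry_out(steps=[[0, 0, -5, 0], [0, 0, -15, 0], [0, 0, -30, 0], [0, 0, -50, 0], [0, 0, -70, 0], [0, 0, -90, 0], [0, 0, -100, 0], [0, 0, -100, 0]])

```text
t: 3.95
tool_pos: [0.5857, 0.2062, 0.1152]
ee_rot: [-0.136, 0.991, 0.0, 0.002]
force: [0.4, 0.1, -3.2]
gripper_width: 0.0113
gripper_force: 58.3
```

Run:
```python
from h import *
s=sensors.observe();print(s['t'],s['tool_pos'],s['ee_rot'],s['force'],s['ft_torque'])
im,d,K,T=grab('wrist','w2')
im2,d2,K2,T2=grab('scene','s2')
from m import brass
for n,i,dd,k,t in(('wrist',im,d,K,T),('scene',im2,d2,K2,T2)):
    P=cloud(dd,k,t); m=brass(i)&(P[:,:,2]>.06)&(P[:,:,1]>.1)&(dd>0)&(dd<2)
    p=P[m]; m2=np.hypot(p[:,0]-.64,p[:,1]-.22)<.06
    p=p[m2]; far=(p[:,0]>.59)
    q=p[far&(abs(p[:,2]-np.median(p[far][:,2]))<.02)]
    A=np.c_[q[:,:2]-q[:,:2].mean(0),np.ones(len(q))]; f=np.linalg.lstsq(A,q[:,2],rcond=None)[0]
    print(n,len(q),q.mean(0),'slopes',f, np.percentile(q[:,2],[5,95]))
```

```text
3.95 [0.58569235 0.2062347  0.11516342] [-1.36455648e-01  9.90643811e-01  2.49142645e-04  2.15237603e-03] [ 0.41142951  0.09357601 -3.24783404] [-0.00888557  0.10346468  0.03503475]
wrist 549 [0.62893455 0.21893818 0.11390598] slopes [-0.0113345  -0.00844053  0.11390598] [0.11294468 0.11480915]
scene 1600 [0.63995069 0.22539937 0.11133486] slopes [-0.04899103 -0.02961707  0.11133486] [0.10413201 0.11323102]
```

View pics/s2.png

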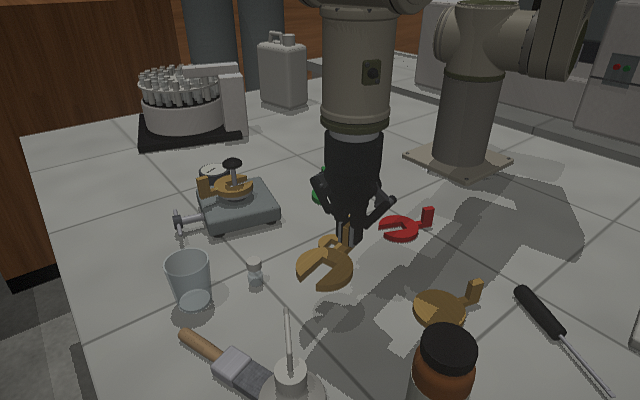

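The mass hangs level in the grip. Now I'll carry it to a point in front of the tester.

>>> carry_out(steps=[[10, -12, 0, 1], [30, -37, 0, 2.5], [52, -65, 0, 4], [75, -93, 0, 6], [98, -121, 0, 8], [121, -149, 0, 10], [144, -178, 0, 12], [167, -206, 0, 14]])

```text
t: 4.85
tool_pos: [0.4772, -0.0387, 0.1108]
ee_rot: [-0.014, 1.0, 0.0, -0.001]
force: [0.4, -0.7, -3.7]
gripper_width: 0.0112
gripper_force: 58.7
```

>>> carry_out(steps=[[6, -28, 0, 1], [12, -50, 0, 1.7], [16, -64, 0, 1.7], [18, -72, 0, 1.7], [18, -72, 0, 1.7], [18, -72, 0, 1.7]])

```text
t: 5.45
tool_pos: [0.4629, -0.1096, 0.1117]
ee_rot: [0.0, 1.0, 0.0, -0.0]
force: [0.6, -0.7, -4.3]
gripper_width: 0.0115
gripper_force: 58.7
```

Run:
```python
from h import *
s=sensors.observe();print(s['t'],s['tool_pos'],s['ee_rot'],s['force'])
grab('wrist','w3'); grab('top','t3')
```

```text
5.45 [ 0.46291611 -0.10957528  0.111705  ] [ 1.99952801e-04  9.99999802e-01  3.63229609e-04 -4.72871614e-04] [ 0.57544732 -0.69926314 -4.28456239]
```

View pics/w3.png

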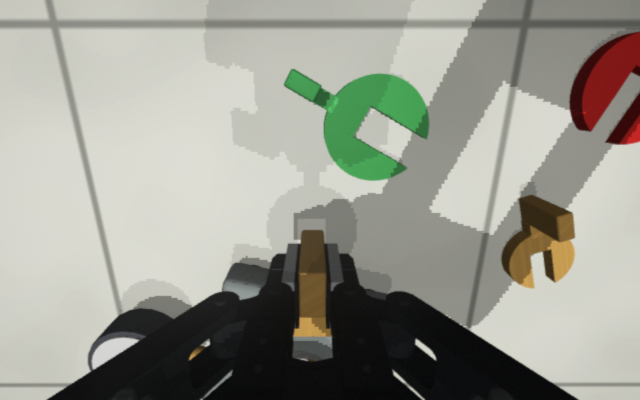

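The wrist camera sees only the lug and fingers, so I'll align from the top and scene views.

Run:
```python
from h import *
grab('scene','s3')
a=cv2.imread('pics/t3.png')[100:210,345:455]; b=cv2.imread('pics/s3.png')[120:270,150:350]
a=cv2.resize(a,(440,440),interpolation=2); b=cv2.resize(b,(587,440)) [:, :360]
cv2.imwrite('pics/c3.png',cv2.hconcat([a,b]))
from m import load,brass
im,d,K,T=load('top');P=cloud(d,K,T);B=brass(im)
v,u=np.mgrid[:400,:640];R=(abs(u-400)<60)&(abs(v-160)<60)
for nm,lo,hi in(('lowdisc',.07,.086),('new',.095,.118),('lug',.106,.116)):
    p=P[B&R&(P[:,:,2]>lo)&(P[:,:,2]<hi)]
    print(nm,len(p),p.min(0),p.max(0),p.mean(0))
    if nm=='new':
        for x in np.arange(.48,.58,.006):
            q=p[(abs(p[:,0]-x)<.003)]
            if len(q): print(round(x,3),np.sort(q[:,1]).round(3))
    if nm=='lowdisc':
        for x in np.arange(.57,.66,.006):
            q=p[(abs(p[:,0]-x)<.0025)]
            if len(q):
                s=np.sort(q[:,1]); g=np.diff(s).argmax(); print(round(x,3),s[0].round(4),s[-1].round(4),'gap',s[g].round(4),s[g+1].round(4))
```

```text
lowdisc 636 [ 0.57376465 -0.16427664  0.07040311] [ 0.66156476 -0.08456324  0.08193671] [ 0.61619462 -0.11907051  0.07762745]
0.576 -0.1388 -0.099 gap -0.1361 -0.109
0.582 -0.1406 -0.0939 gap -0.137 -0.109
0.588 -0.1472 -0.0904 gap -0.137 -0.1086
0.594 -0.1612 -0.0868 gap -0.1374 -0.109
0.6 -0.1621 -0.0854 gap -0.145 -0.109
0.606 -0.1642 -0.0857 gap -0.1492 -0.1116
0.612 -0.1643 -0.0846 gap -0.1514 -0.1095
0.618 -0.1626 -0.0858 gap -0.1537 -0.1091
0.624 -0.1604 -0.0875 gap -0.1515 -0.1112
0.63 -0.1584 -0.0902 gap -0.1466 -0.1157
0.636 -0.154 -0.0945 gap -0.1327 -0.1298
0.642 -0.1479 -0.0986 gap -0.1479 -0.1456
0.648 -0.1366 -0.1096 gap -0.1366 -0.1342
0.654 -0.1306 -0.1199 gap -0.1287 -0.1266
0.66 -0.131 -0.1198 gap -0.131 -0.1285
new 467 [ 0.48777974 -0.13107263  0.10257823] [ 0.68161187 -0.06808965  0.11531211] [ 0.54309306 -0.08994817  0.11057749]
0.486 [-0.095 -0.092 -0.091]
0.492 [-0.097 -0.095 -0.094 -0.094 -0.093 -0.092 -0.092 -0.091 -0.091 -0.09
 -0.089 -0.088 -0.088 -0.087 -0.087 -0.087 -0.085 -0.085 -0.082 -0.081]
0.498 [-0.097 -0.097 -0.096 -0.095 -0.095 -0.094 -0.093 -0.0
[... 2143 characters left out ...]
 -0.075 -0.075 -0.074
 -0.073 -0.072 -0.072 -0.07  -0.07 ]
0.546 [-0.093 -0.093 -0.092 -0.091 -0.091 -0.091 -0.089 -0.089 -0.089 -0.087
 -0.087 -0.087 -0.085 -0.085 -0.084 -0.083 -0.083 -0.083 -0.081 -0.081
 -0.081 -0.079 -0.079 -0.078 -0.077 -0.077 -0.076 -0.075 -0.075 -0.072]
0.552 [-0.121 -0.12  -0.093 -0.093 -0.093 -0.091 -0.091 -0.09  -0.089 -0.089
 -0.089 -0.087 -0.087 -0.086 -0.085 -0.085 -0.085 -0.083 -0.083 -0.083
 -0.081 -0.08  -0.079]
0.558 [-0.123 -0.121 -0.121 -0.12  -0.12  -0.119 -0.093 -0.093 -0.091 -0.091
 -0.089 -0.089 -0.087 -0.085]
0.564 [-0.122 -0.091]
lug 457 [ 0.48777974 -0.13107263  0.10674707] [ 0.68161187 -0.06808965  0.11531211] [ 0.54229555 -0.08967918  0.11071469]
```

View pics/c3.png

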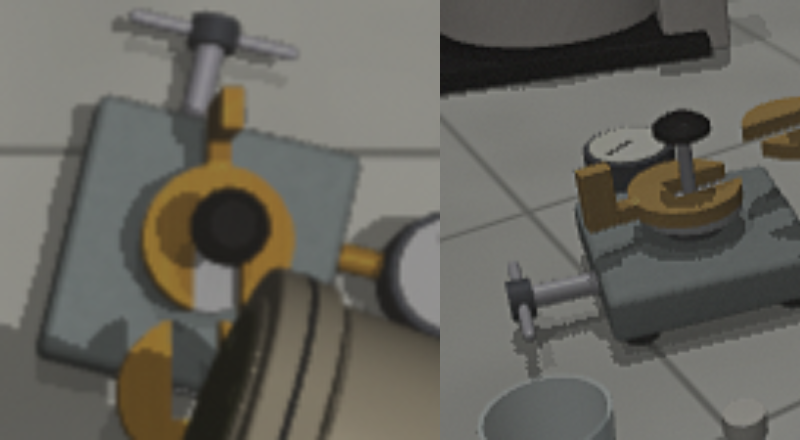

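The top view puts the new disc's axis at about (0.523, -0.107). The stem is at about (0.608, -0.121), and the lower mass's yaw is about -1.5°. I'll align and slide partway.

>>> carry_out(steps=[[0, -5, 2, 0.5], [0, -13, 6, 1.5], [0, -13, 6, 1.5], [-5, -13, 6, 1.5], [-15, -13, 6, 1.5], [-28, -13, 6, 1.5], [-35, -13, 6, 1.5], [-35, -13, 6, 1.5]])

```text
t: 6.4
tool_pos: [0.4993, -0.1231, 0.1065]
ee_rot: [0.013, 1.0, -0.0, 0.0]
force: [-0.7, 0.4, -4.1]
gripper_width: 0.0111
gripper_force: 58.7
```

Run:
```python
from h import *
s=sensors.observe();print(s['t'],s['tool_pos'],s['ee_rot'],s['force'])
grab('scene','s4');grab('top','t4')
a=cv2.imread('pics/t4.png')[100:210,345:455]; b=cv2.imread('pics/s4.png')[140:230,180:300]
cv2.imwrite('pics/c4.png',cv2.hconcat([cv2.resize(a,(440,440))[:,:250],cv2.resize(b,(540,405)).copy() if 0 else cv2.copyMakeBorder(cv2.resize(b,(540,405)),0,35,0,0,0)]))
from m import load,brass
for n in('top','scene'):
    im,d,K,T=load(n);P=cloud(d,K,T);B=brass(im)
    R=(abs(P[:,:,0]-.56)<.05)&(abs(P[:,:,1]+.12)<.06)
    p=P[B&R&(P[:,:,2]>.098)&(P[:,:,2]<.110)]
    print(n,len(p),p.min(0),p.max(0),'z',np.median(p[:,2]))
    for x in np.arange(.52,.61,.008):
        q=p[(abs(p[:,0]-x)<.003)]
        if len(q)>2:
            s=np.sort(q[:,1]); g=np.diff(s).argmax(); print(round(x,3),s[0].round(4),s[-1].round(4),'gap',s[g].round(4),s[g+1].round(4))
```

```text
6.4 [ 0.49933308 -0.12309508  0.10645987] [ 1.29602939e-02  9.99915974e-01 -3.62356660e-05  2.73016149e-04] [-0.66677899  0.38564507 -4.09828012]
top 393 [ 0.52281981 -0.11426111  0.09813161] [ 0.59720081 -0.08184439  0.10852812] z 0.10498798453756764
0.528 -0.1101 -0.0957 gap -0.0978 -0.0957
0.536 -0.1124 -0.0899 gap -0.1122 -0.1101
0.544 -0.1143 -0.0854 gap -0.0959 -0.0937
0.552 -0.1078 -0.0825 gap -0.104 -0.102
0.56 -0.1082 -0.0818 gap -0.0899 -0.0876
0.568 -0.1082 -0.0832 gap -0.0898 -0.0877
0.576 -0.1084 -0.0857 gap -0.098 -0.0963
0.584 -0.1084 -0.0899 gap -0.1063 -0.1042
0.592 -0.1085 -0.0962 gap -0.1 -0.098
scene 476 [ 0.51005502 -0.1629895   0.09805008] [ 0.60007982 -0.08270085  0.10635185] z 0.10441334911841979
0.52 -0.1245 -0.116 gap -0.1215 -0.1193
0.528 -0.1434 -0.1037 gap -0.1386 -0.1334
0.536 -0.1549 -0.0957 gap -0.1542 -0.1454
0.544 -0.1544 -0.0878 gap -0.1426 -0.1381
0.552 -0.1606 -0.0841 gap -0.1304 -0.1261
0.56 -0.1626 -0.0827 gap -0.1357 -0.1087
0.568 -0.1619 -0.0829 gap -0.1355 -0.1083
0.576 -0.15 -0.0846 gap -0.1355 -0.1093
0.584 -0.1377 -0.0884 gap -0.1358 -0.1058
0.592 -0.139 -0.0918 gap -0.1375 -0.1108
0.6 -0.1117 -0.1038 gap -0.1067 -0.1047
```

View pics/c4.png

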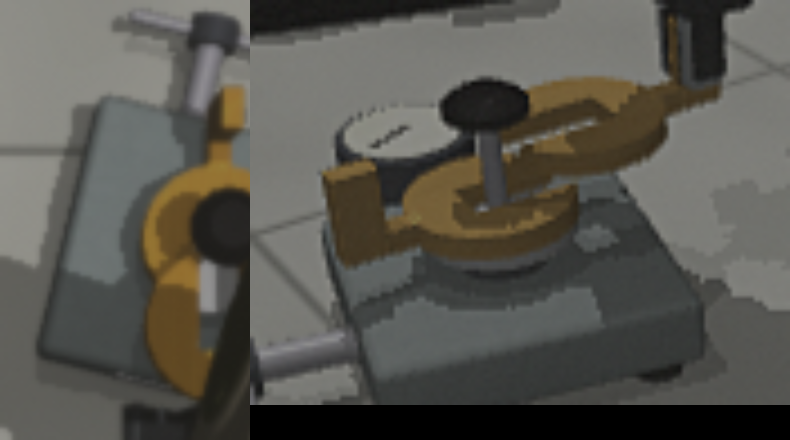

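The slot is centred on the stem in y (-0.1215) and the disc clears both the head and the lower mass. I'll slide it home.

>>> carry_out(steps=[[-8, 0, 0, 0], [-20, 1, 0, 0], [-33, 1, 0, 0], [-43, 1, 0, 0], [-47, 1, 0, 0], [-47, 1, 4, 0], [-47, 1, 8, 0], [-47, 1, 8, 0]])

```text
t: 7.3
tool_pos: [0.544, -0.1232, 0.0971]
ee_rot: [0.013, 1.0, 0.0, -0.001]
force: [-0.6, 0.2, -3.6]
gripper_width: 0.0112
gripper_force: 58.7
```

Run:
```python
from h import *
s=sensors.observe();print(s['t'],s['tool_pos'],s['ee_rot'],s['force'])
grab('scene','s5')
b=cv2.imread('pics/s5.png')[140:230,180:300]
cv2.imwrite('pics/c5.png',cv2.resize(b,(720,540)))
from m import load,brass
im,d,K,T=load('scene');P=cloud(d,K,T);B=brass(im)
R=(abs(P[:,:,0]-.60)<.05)&(abs(P[:,:,1]+.12)<.06)
p=P[B&R&(P[:,:,2]>.093)&(P[:,:,2]<.104)]
print(len(p),p.min(0),p.max(0),'z',np.median(p[:,2]))
for x in np.arange(.56,.65,.008):
    q=p[(abs(p[:,0]-x)<.003)]
    if len(q)>2:
        s=np.sort(q[:,1]); g=np.diff(s).argmax(); print(round(x,3),s[0].round(4),s[-1].round(4),'gap',s[g].round(4),s[g+1].round(4))
```

```text
7.3 [ 0.54400915 -0.12316127  0.09705471] [ 1.32935164e-02  9.99911012e-01  2.90343455e-04 -1.07979143e-03] [-0.60894238  0.22613555 -3.58985941]
423 [ 0.55344498 -0.16337363  0.09301434] [ 0.64542216 -0.08286241  0.10158427] z 0.09504368143394126
0.56 -0.1289 -0.1158 gap -0.1289 -0.1257
0.568 -0.1361 -0.1133 gap -0.1359 -0.1319
0.576 -0.1475 -0.0969 gap -0.1432 -0.1398
0.584 -0.1465 -0.0929 gap -0.1162 -0.111
0.592 -0.1452 -0.0857 gap -0.1252 -0.1203
0.6 -0.1081 -0.0841 gap -0.104 -0.1005
0.608 -0.1595 -0.0838 gap -0.1373 -0.1089
0.616 -0.1614 -0.0848 gap -0.1342 -0.1114
0.624 -0.1587 -0.0867 gap -0.1363 -0.1128
0.632 -0.1541 -0.0934 gap -0.1364 -0.1114
0.64 -0.1498 -0.0987 gap -0.1374 -0.1129
```

View pics/c5.png

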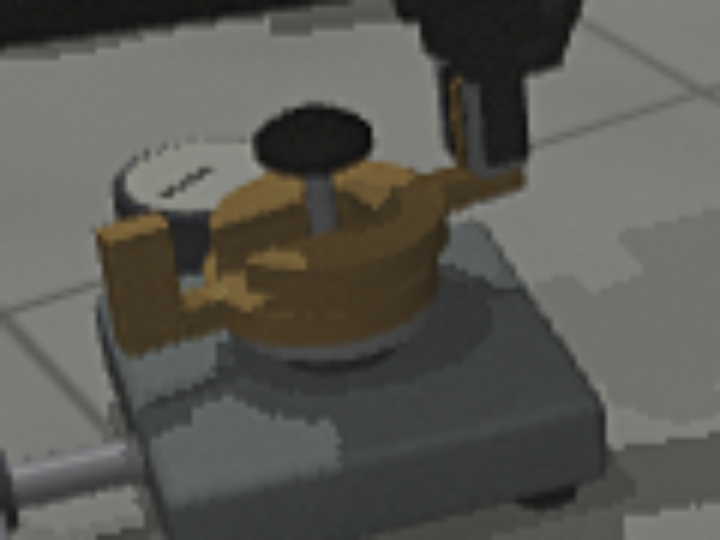

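The stem stands in the slot with the disc just above the lower mass. Now I'll lower gently.

>>> carry_out(steps=[[0, 0, 2, 0], [0, 0, 3, 0], [0, 0, 4, 0], [0, 0, 4.5, 0], [0, 0, 4.5, 0]])

```text
t: 7.85
tool_pos: [0.5452, -0.1234, 0.0938]
ee_rot: [0.013, 1.0, -0.0, -0.0]
force: [0.2, 0.2, -2.7]
gripper_width: 0.0111
gripper_force: 58.7
```

>>> carry_out(steps=[[0, 0, 0.5, 0], [0, 0, 0.5, 0], [0, 0, 1, 0], [0, 0, 1, 0]])

```text
t: 8.25
tool_pos: [0.5452, -0.1234, 0.0928]
ee_rot: [0.013, 1.0, 0.0, -0.0]
force: [0.0, 0.3, -3.2]
gripper_width: 0.0111
gripper_force: 58.7
```

>>> carry_out(steps=[[0, 0, 0.5, 0], [0, 0, 1, 0], [0, 0, 1, 0], [0, 0, 1, 0]])

```text
t: 8.65
tool_pos: [0.5452, -0.1234, 0.0918]
ee_rot: [0.013, 1.0, -0.0, -0.0]
force: [0.1, 0.1, -3.7]
gripper_width: 0.0112
gripper_force: 58.7
```

>>> carry_out(steps=[[0, 0, 0.5, 0], [0, 0, 0.5, 0], [0, 0, 0.5, 0]])

```text
t: 8.95
tool_pos: [0.5452, -0.1234, 0.0913]
ee_rot: [0.013, 1.0, -0.0, -0.0]
force: [0.2, -0.3, -3.2]
gripper_width: 0.0107
gripper_force: 58.7
```

>>> carry_out(steps=[[0, 0, 0.5, 0], [0, 0, 0.5, 0], [0, 0, 0.5, 0]])

```text
t: 9.25
tool_pos: [0.5452, -0.1234, 0.0909]
ee_rot: [0.013, 1.0, -0.0, 0.0]
force: [0.0, -0.0, -2.5]
gripper_width: 0.0106
gripper_force: 58.8
```

>>> carry_out(steps=[[0, 0, 0.5, 0], [0, 0, 0.5, 0], [0, 0, 0.5, 0]])

```text
t: 9.55
tool_pos: [0.5453, -0.1235, 0.0907]
ee_rot: [0.013, 1.0, -0.0, 0.0]
force: [-3.5, 1.3, 3.1]
gripper_width: 0.0108
gripper_force: 59.6
```

There's contact, so I'll release.

>>> carry_out(steps=[[0, 0, 0, 0], [0, 0, 0, 0], [0, 0, 0, 0], [0, 0, 0, 0], [0, 0, 0, 0], [0, 0, 0, 0]], claw=0)

```text
t: 10.15
tool_pos: [0.5452, -0.1234, 0.0903]
ee_rot: [0.013, 1.0, 0.0, 0.0]
force: [-1.0, -0.3, -0.5]
gripper_width: 0.0428
gripper_force: 0.0
```

>>> carry_out(steps=[[0, 0, -5, 0], [0, 0, -20, 0], [0, 0, -45, 0], [0, 0, -75, 0], [0, 0, -110, 0], [20, 0, -140, 0], [60, 0, -150, 0], [90, 0, -150, 0]])

```text
t: 10.95
tool_pos: [0.4553, -0.1214, 0.2445]
ee_rot: [0.013, 1.0, -0.001, 0.003]
force: [-0.4, 0.4, -0.1]
gripper_width: 0.0428
gripper_force: 0.0
```

Run:
```python
from h import *
s=sensors.observe();print(s['t'],s['tool_pos'],s['force'],s['gripper_width'])
grab('scene','s6');grab('top','t6')
a=cv2.imread('pics/t6.png')[100:210,345:455]; b=cv2.imread('pics/s6.png')[140:230,180:300]
cv2.imwrite('pics/c6.png',cv2.hconcat([cv2.resize(a,(330,330)),cv2.resize(b,(440,330))]))
from m import load,brass
im,d,K,T=load('scene');P=cloud(d,K,T);B=brass(im)
R=(abs(P[:,:,0]-.60)<.09)&(abs(P[:,:,1]+.12)<.06)
p=P[B&R&(P[:,:,2]>.085)&(P[:,:,2]<.096)]
A=np.c_[p[:,:2]-p[:,:2].mean(0),np.ones(len(p))];print(np.linalg.lstsq(A,p[:,2],rcond=None)[0],np.median(p[:,2]))
for lo in(.105,.117):
  for s in(p for p in [P[B&R&(P[:,:,2]>lo)]]):
    for f in(s[:,0]<.6,s[:,0]>.6):
        if f.sum(): print('lug',lo,f.sum(),s[f].mean(0),s[f].min(0),s[f].max(0))
```

```text
10.95 [ 0.45533639 -0.12142084  0.24449235] [-0.40267439  0.3524429  -0.13346095] 0.042797920198043904
[-0.00088244 -0.00404791  0.08902636] 0.08893661335849645
lug 0.105 76 [ 0.54778842 -0.11917749  0.11549291] [ 0.5357203  -0.12794247  0.10515774] [ 0.55744337 -0.11500825  0.12425087]
lug 0.105 53 [ 0.67502074 -0.12567019  0.10885409] [ 0.66442707 -0.13383949  0.10545825] [ 0.68530387 -0.11956699  0.11098837]
lug 0.117 32 [ 0.54657368 -0.12031544  0.12114486] [ 0.53596159 -0.12794247  0.11729735] [ 0.5565744  -0.11500825  0.12425087]
```

View pics/c6.png

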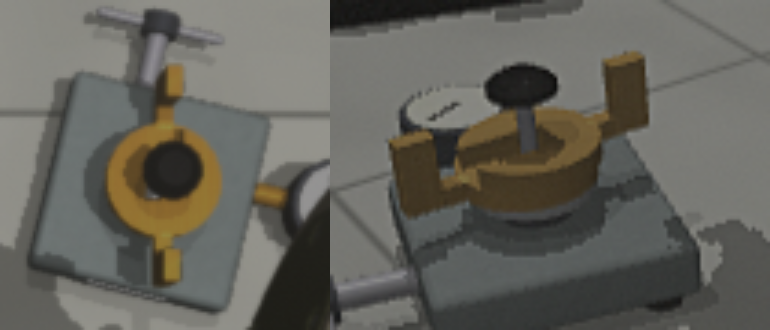

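The mass sits flat (top at 0.089, level) with the stem in its slot and the lugs opposite. The lower mass's lug hasn't moved (0.675, -0.1257), and the gripper is clear.

```bash
python3 -c "
from rig import ticket; print(ticket.hand_in())"
```

```text
the job is handed in; nothing more can be done
None
```

The second slotted mass is sitting flat on the lower one, with the stem in its slot and its slot facing the opposite way; the lower mass did not move, the gripper is clear, and the job was handed in at about 11 s (no verdict was returned).

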